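# Zero a photometer on its blank, then read the sample

## Task

Measure the sample in the photometer, with light touches of the fingertips: swing its open lid shut, tap the green zero key while the blank is still in the beam, push the upright black slide tab to the left as far as it goes to bring the sample into the beam, then tap the blue read key. Press each key well down and let it spring back up, never press a key with the lid open or the slide at the wrong end, and leave the lid shut and the slide at its left stop. Do not shift or lift the photometer, and leave the vial, beaker and stopper beside it where they stand.

Things in the scene. Friction and masses are not known exactly. Their poses are not given: they have to be found in the camera images.
- photometer: White bench photometer, 210 mm deep (x) by 220 mm wide (y), loose on the worktop, 3 to 4 kg. Origin: centre of its underside; x to its back, y to its left, z up; faces the robot within 0.35 rad. Front half: panel sloping 10 degrees to the front (46 to 61 mm high) with the keys right, a display left. Rear half: flat deck 68 mm high with the slide tab, then the hinged lid.
- lid (a joint): Angle of the dark grey lid over the cell well, rad: 0 shut, grows as it opens upward and back (at most 1.4). It starts open and a stiff hinge (about 0.05 N m) keeps it where it is left; about 1 N at its front edge swings it. Shut, it beds on a soft foam seal: pressed down it gives about 1 mm per 5 N. Shut means below 0.05.
- lid_hinge (a point): Middle of the lid's hinge line, which runs along the photometer's y at its back, 70 mm above the worktop (photometer x = +98 mm). The lid is 76 mm long from hinge to front edge, 116 mm wide and 8 mm thick; its outer face lies 6.5 mm off the hinge line, so shut it is 76.5 mm above the worktop.
- lid_front (a point): Point on the lid's outer (upper) face, mid-width, 70 mm from the hinge line and 6 mm from the lid's front edge. Moves with the lid; its z is the outer face's normal.
- zero_key_top (a point): Centre of the top face of the green zero key (left one of the two keys, 24 mm deep by 32 mm wide, standing 10 mm proud of the sloping panel). z is the key's axis, 10 degrees towards the user from vertical; the read key's centre is 58 mm to the right.
- zero_key (a joint): How far the green key is pressed in, m: 0 up, 0.006 right down. Spring 1 N per mm (6 N right down); it counts as pressed beyond 0.003.
- read_key_top (a point): Centre of the top face of the blue read key (right one of the two keys, same size and shape as the green one).
- read_key (a joint): How far the blue key is pressed in, m: 0 up, 0.006 right down; same spring as the green key, pressed beyond 0.003.
- slide_tab (a point): Centre of the upright black rubber tab of the cell slide (gives sideways about 1 mm per 4 N), 20 mm deep (photometer x), 10 mm wide (y) and 25 mm tall: it reaches from 69 to 94 mm above the worktop, so its top stands 17 mm above the shut lid. The tab's back is 8 mm in front of the shut lid's main front edge. Moves with the slide.
- cell_slide (a joint): Travel of the cell slide along the photometer's +y (to the left seen from the robot), m: 0 = right stop, clear blank cuvette in the beam (start); 0.032 = left stop, pink sample cuvette in the beam. Friction about 1.2 N, no spring.
- sample_vial: Bystander: glass vial with red cap, 25 mm across, 51 mm tall, left of the photometer; origin at its underside.
- small_beaker: Bystander: small glass beaker with pink contents, 44 mm across, 56 mm tall, right of the photometer; origin at its underside.
- stopper: Bystander: red-brown rubber stopper, 35 mm across, 30 mm tall, left of the photometer towards its back; origin at its underside.

How it is judged:
By the outcome, as a careful person would: the job done as asked, in the order asked, and still so for the second after the job is handed in, with the robot touching nothing.
It also fails if it takes over 58 s, if anything falls off the work surface, if the arm or the gripper's body presses on something with over 40 N, if the wrist force passes 120 N, or if a joint passes its speed limit or range.

## Robot

A 6-joint arm with a two-finger parallel gripper is mounted at the origin on a cart in front of the work surface, level with it; the furniture and walls round the work are solid. World frame = base frame: x ahead of the robot, y to its left, z up, the work surface at z = 0. Lengths are in mm, angles in rad, forces in N, time in s.
With the tool pointing down it reaches from about 400 to 825 mm from the base axis. Payload 7 kg.
Tool frame: the origin (TCP) lies at the centre of the arm's flange, where the gripper is bolted on; the fingertips stand 173 mm ahead of it and the grasp point (between the pads) lies 155 mm ahead of it; z points along the fingers, y is the line along which they close (so a half turn about z gives the same grasp; the last joint's range is limited). The gripper opens to 85 mm and grips with 20 to 120 N. Pads are 22 mm wide; open, the fingers measure 114 mm over their backs; the gripper's body (76 mm by 85 mm) begins 54 mm behind the grasp point. The pads swing forward as they close: fully open they stand 13 mm farther back than shut.
Start: joints at [1.531, 0.359, 0.012, 0, -1.224, -0.288], TCP at [217.332, 639.033, 404.702] pointing down, gripper open.
Joint ranges: [-3.07, 3.07], [-1.43, 2.12], [-1.02, 1.25], [-3.03, 1.67], [-3.05, -0], [-3.03, 3.03]. Speed limits (rad/s): [2.39, 2.39, 3.01, 3.14, 3.14, 3.14].

## Interface

Orientations are given as a unit quaternion [w, x, y, z].
In Python, from bench import r gives the robot as it stands.
- The arm moves only by the tool apply_moves, never from a script. Its argument "deltas" is a list of rows, each a list of 3 entries, a list of its own where there are three numbers: the turn, a rotation vector about the world's x, y, z in units of 5 degrees (1.0 is 5 degrees), then the shift along the world's x, y, z in units of 25 mm (1.0 is 25 mm), then the finger opening in mm, from 0 to 85.4. In form: [[[wx, wy, wz], [tx, ty, tz], claw], ...]. A call has 1 to 12 rows; each row is the pose to reach, as a shift and turn from the pose commanded when the call began; what a row does not reach only later rows make up. A row lasts 1/12 s, in which the tool goes at most 41.7 mm and 7.16 degrees, less where a joint would pass 70% of its speed; a pose out of reach is approached as far as the arm can. A call with a gripper value outside its range is refused whole. The fingers move at their own pace and stop on an object; "squeeze" is the grip in N (left out, the last holds). Time passes only in rows, so rows that repeat a pose let the fingers close. It gives the time, the measured TCP pose, the force, the opening and the grip force at its end, in the units of the state.
- r.observe(): the state, without advancing time (a new reading comes with each control period).
- r.read_camera(name): name is "scene" or "top" or "wrist"; returns (picture, depth): 400x640x3 uint8, blue, green, red; 400x640 float32, mm along the optical axis (not along the pixel's ray), 0 where there is no reading.
- r.get_calibration(name): a dict with "mtx" (3x3 intrinsics, pixels), "distortion" ([k1, k2, p1, p2, k3] as OpenCV has them; the pictures are not rectified), "R" (3x3) and "t" (3): a world point X has camera coordinates R X + t; the wrist camera has in their place "hand_eye" (4x4, takes a point from camera to tool coordinates, whose origin is the TCP and whose axes are the flange's). Camera axes: x right, y down, z forward; pixel columns grow to the right and rows downward; lengths in mm; the calibration is good to about 2 mm. A picture is of the moment at which its call begins: read the wrist's pose just before it. get_calibration takes no time and is no camera call.
- r.close_job(): hands the job in; it is judged then, once.
The state is a dict: "t": time; "joints": joint angles; "dq": joint speeds; "effort": joint torques, N m; "tool_pos": TCP position; "ee_rot": TCP orientation; "contact_force": force on the tool from outside, world axes, zero at the start; "ft_torque": the same for the moment, N m; "finger_gap": finger opening in mm; "finger_force": force on a finger pad.
Only numpy, scipy, OpenCV 4.12 (cv2) and the standard library are available. Lean on these libraries where they do the work, as an engineer would, in place of code of your own. Each camera call takes 0.05 s, during which the arm holds its last target. There are 200 camera calls.

## Working session

There is one attempt and no reset: what is moved stays moved. The work goes in short steps, Python scripts to look and compute and a tool call to move; the robot and the scene stay as the last step left them, time stands still between calls to the robot, and variables do not carry over. Pictures are saved under pics/ and viewed, at most 10 in all, crops included, and the job is handed in when it is done.

Besides the shell and the picture viewer there is one more tool, called after "Request:" in YAML: its name, and indented under it one key for each argument. apply_moves: Moves the arm, as the interface text tells. Its arguments: {"type":"object","properties":{"deltas":{"type":"array"},"squeeze":{"type":"number"}},"required":["deltas"]}

```bash
ls; mkdir -p pics
cat > h.py <<'E'
import numpy as np, cv2
from bench import r
from scipy.spatial.transform import Rotation as Ro
def ray(cal,px,pose=None):
    K=np.array(cal["mtx"],float);d=np.array(cal["distortion"],float)
    p=cv2.undistortPoints(np.array(px,float).reshape(-1,1,2),K,d).reshape(-1,2)
    v=np.c_[p,np.ones(len(p))]
    if "R" in cal:
        R=np.array(cal["R"]);t=np.array(cal["t"]).ravel()
        return -R.T@t, v@R
    H=np.array(cal["hand_eye"]);q=pose["ee_rot"];Rt=Ro.from_quat([q[1],q[2],q[3],q[0]]).as_matrix()
    R=Rt@H[:3,:3]
    return Rt@H[:3,3]+np.array(pose["tool_pos"]), v@R.T
def on_z(o,v,z): return o+v*((z-o[2])/v[:,2])[:,None]
E
python3 - <<'E'
from h import *
print(r.observe())
for n in("top","scene"):
    im,d=r.read_camera(n);cv2.imwrite(f"pics/{n}0.png",im);np.save(f"{n}0.npy",d)
    c=r.get_calibration(n);print(n,c)
E
```

```text
pics
{'t': 0.0, 'joints': array([ 1.53108925e+00,  3.59368175e-01,  1.10463659e-02, -4.07735895e-04,
       -1.22409631e+00, -2.88079532e-01]), 'dq': array([-0.00334006, -0.00073831, -0.00191702,  0.00144615,  0.00091181,
        0.00020459]), 'effort': array([ 1.28559874e-03, -5.83311617e+01,  2.93437797e+01,  6.93725020e+00,
       -5.61908557e-03,  1.72222087e-05]), 'tool_pos': array([217.25517634, 638.86012864, 403.75972945]), 'ee_rot': array([ 8.28395830e-04,  9.86587855e-01, -1.63229008e-01, -8.97615370e-05]), 'contact_force': array([0.29274611, 0.30520569, 0.75971512]), 'ft_torque': array([ 0.05899168,  0.01784397, -0.07250885]), 'finger_force': 0.0, 'finger_gap': 85.35184091824422}
top {'mtx': array([[377.4315751 ,   0.        , 319.5552266 ],
       [  0.        , 377.4315751 , 203.22644078],
       [  0.        ,   0.        ,   1.        ]]), 'distortion': array([-0.03655074,  0.        ,  0.        ,  0.        ,  0.        ]), 'R': array([[-2.68508091e-02, -9.99633739e-01, -3.37959862e-03],
       [-9.87869542e-01,  2.70517844e-02, -1.52911637e-01],
       [ 1.52947055e-01, -7.67198617e-04, -9.88234086e-01]]), 't': array([ 53.0731528 , 560.59824294, 843.83555495])}
scene {'mtx': array([[480.62264832,   0.        , 320.01851697],
       [  0.        , 480.62264832, 200.92306817],
       [  0.        ,   0.        ,   1.        ]]), 'distortion': array([0.00290418, 0.        , 0.        , 0.        , 0.        ]), 'R': array([[-0.49830295, -0.86684541, -0.01652905],
       [-0.37724405,  0.23394385, -0.89607879],
       [ 0.78062865, -0.44028322, -0.44358718]]), 't': array([308.66131254, 259.68902127, 614.6400917 ])}
```

View pics/top0.png

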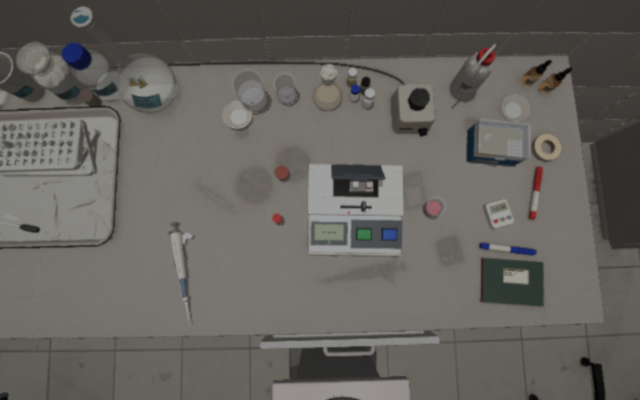

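View pics/scene0.png

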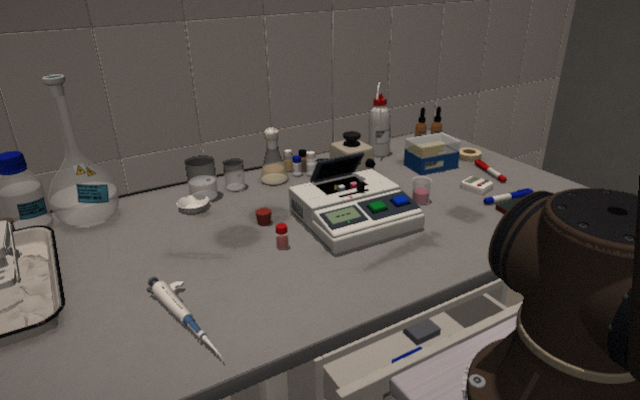

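Top view: the photometer is at (356,210), green key (364,234), blue key (390,235), tab about (356,207), lid open at (357,172). The vial (278,218), stopper (281,173) and beaker (433,208) stand beside it.

Run:
```python
from h import *
im=cv2.imread("pics/top0.png");c=r.get_calibration("top")
hsv=cv2.cvtColor(im,cv2.COLOR_BGR2HSV)
roi=np.zeros(im.shape[:2],np.uint8);roi[225:245,350:402]=1
out={}
for n,lo,hi in(("g",(45,90,60),(85,255,255)),("b",(105,130,60),(130,255,255))):
    m=cv2.inRange(hsv,lo,hi)*roi;M=cv2.moments(m,True);p=(M["m10"]/M["m00"],M["m01"]/M["m00"])
    o,v=ray(c,[p]);out[n]=on_z(o,v,64)[0];print(n,p,M["m00"],out[n])
e=(out["g"]-out["b"])[:2];print(np.linalg.norm(e),"yaw",np.arctan2(-e[0],e[1]))
o,v=ray(c,[(309,247),(402,249),(309,166),(403,167)]);print(on_z(o,v,55)); 
print(on_z(*ray(c,[(278,218),(281,173),(433,208)]),50))
cv2.imwrite("pics/crop.png",cv2.resize(im[150:265,295:450],None,fx=5,fy=5,interpolation=cv2.INTER_CUBIC))
```

```text
g (363.61073825503354, 233.8993288590604) 149.0 [485.55016112 -60.06405614  64.        ]
b (389.27450980392155, 233.98039215686273) 153.0 [ 483.73578304 -118.28547634   64.        ]
58.249684441533134 yaw -0.031153329312286593
[[ 459.74959594   64.6225471    55.        ]
 [ 449.32499371 -147.15004178   55.        ]
 [ 649.39058717   60.33723978   55.        ]
 [ 640.98630822 -161.04740817   55.        ]]
[[ 528.74888283  135.1630281    50.        ]
 [ 635.53985225  127.01334367   50.        ]
 [ 542.270914   -226.38189544   50.        ]]
```

View pics/crop.png

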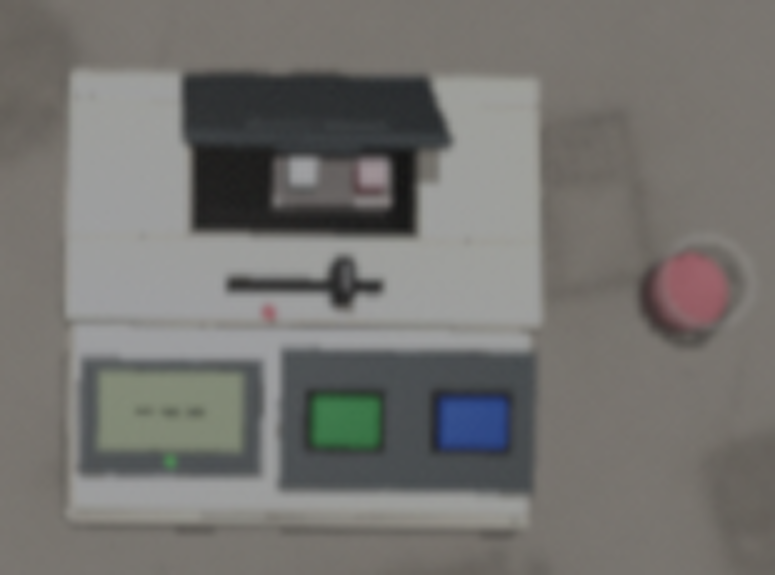

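Request:
apply_moves:
  deltas:
    - [[0,0,3.36],[13.7,-27.6,0],0]
    - [[0,0,3.36],[13.7,-27.6,0],0]
    - [[0,0,3.36],[13.7,-27.6,0],0]
    - [[0,0,3.36],[13.7,-27.6,0],0]
    - [[0,0,3.36],[13.7,-27.6,0],0]
    - [[0,0,3.36],[13.7,-27.6,0],0]
    - [[0,0,3.36],[13.7,-27.6,0],0]
    - [[0,0,3.36],[13.7,-27.6,0],0]
    - [[0,0,3.36],[13.7,-27.6,0],0]
    - [[0,0,3.36],[13.7,-27.6,0],0]
    - [[0,0,3.36],[13.7,-27.6,0],0]
    - [[0,0,3.36],[13.7,-27.6,0],0]
  squeeze: 30

```text
t: 1.1
tool_pos: [439.8, 189.1, 404.8]
ee_rot: [-0.0, 1.0, -0.017, 0.0]
contact_force: [0.7, 0.8, 0.9]
finger_gap: -0.1
finger_force: 0.0
```

Run:
```python
from h import *
s=r.observe();print(s["tool_pos"],s["ee_rot"],s["joints"]);print(r.get_calibration("wrist")["hand_eye"])
# lid surface points from depth of scene & top
for n in("top","scene"):
    c=r.get_calibration(n);d=np.load(n+"0.npy")
    vv,uu=np.mgrid[0:400,0:640];o,v=ray(c,np.c_[uu.ravel(),vv.ravel()]);z=d.ravel()
    P=o+v*z[:,None];k=(z>0)&(P[:,2]>85)&(P[:,2]<170)&(P[:,0]>570)&(P[:,0]<690)&(P[:,1]>-120)&(P[:,1]<30)
    Q=P[k];print(n,len(Q));Q=Q[np.argsort(Q[:,2])]
    if len(Q): print(Q[::max(1,len(Q)//12)].round(0),Q.max(0))
```

```text
[439.81422662 189.10755238 404.80570614] [-1.66917649e-04  9.99854257e-01 -1.70713248e-02  7.85632825e-05] [ 8.18228812e-01  3.02331958e-02 -4.04845068e-01 -1.18540416e-04
 -1.13536510e+00  7.18473188e-01]
[[ 1.69768438e-04 -9.61606672e-01 -2.74431374e-01  6.84302697e+01]
 [ 9.99999481e-01  4.38802185e-04 -9.18942889e-04 -5.54920622e-01]
 [ 1.00408270e-03 -2.74431075e-01  9.61606248e-01  2.97311004e+01]
 [ 0.00000000e+00  0.00000000e+00  0.00000000e+00  1.00000000e+00]]
top 687
[[ 635. -104.   85.]
 [ 633.  -40.   92.]
 [ 629.  -30.   98.]
 [ 626.   -5.  103.]
 [ 621.  -55.  109.]
 [ 619.  -13.  114.]
 [ 614.  -43.  119.]
 [ 610.   12.  124.]
 [ 608.  -25.  129.]
 [ 604.  -76.  131.]
 [ 602.    4.  132.]
 [ 602.  -48.  133.]
 [ 597.  -41.  136.]] [639.87722987  11.88332586 135.96395716]
scene 739
[[ 627.  -99.   85.]
 [ 625.  -68.   90.]
 [ 621.  -89.   94.]
 [ 617.  -49.   99.]
 [ 617.  -18.  104.]
 [ 611.  -83.  109.]
 [ 608.  -31.  113.]
 [ 603.  -96.  118.]
 [ 600.  -70.  122.]
 [ 600.  -41.  126.]
 [ 599.  -33.  130.]
 [ 599. -101.  133.]
 [ 598.  -40.  136.]] [637.62753932  12.19798662 136.56592015]
```

Request:
apply_moves:
  deltas:
    - [[0,0,0],[5.2,-9.56,0],0]
    - [[0,0,0],[5.2,-9.56,0],0]
    - [[0,0,0],[5.2,-9.56,0],0]
    - [[0,0,0],[5.2,-9.56,0],0]
    - [[0,0,0],[5.2,-9.56,0],0]
    - [[0,0,0],[5.2,-9.56,0],0]
    - [[0,0,0],[5.2,-9.56,0],0]
    - [[0,0,0],[5.2,-9.56,0],0]
    - [[0,0,0],[5.2,-9.56,0],0]
    - [[0,0,0],[5.2,-9.56,0],0]

```text
t: 1.93
tool_pos: [569.4, -47.8, 404.2]
ee_rot: [-0.0, 1.0, -0.018, -0.0]
contact_force: [0.2, 0.1, -0.7]
finger_gap: 0.2
finger_force: 0.0
```

Run:
```python
from h import *
import pickle
s=r.observe();im,d=r.read_camera("wrist");cv2.imwrite("pics/w1.png",im);np.save("w1.npy",d);pickle.dump(s,open("w1.pkl","wb"))
print(s["tool_pos"],s["joints"])
```

```text
[569.36690457 -47.82803863 404.22639272] [ 2.58412885e-01  1.89866349e-01 -2.21567646e-01 -3.28987827e-04
 -1.16028930e+00  1.27723712e+00]
```

View pics/w1.png

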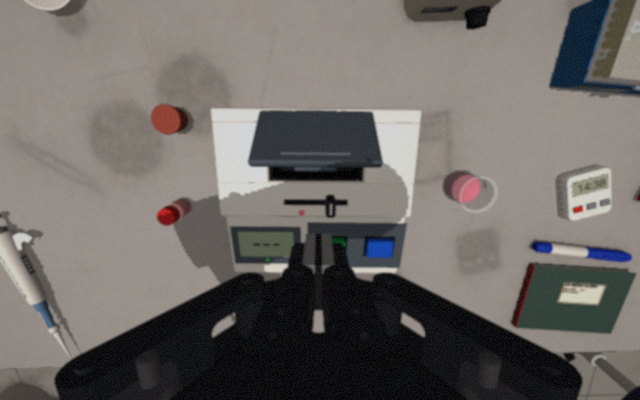

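Wrist view: tab (330,206), blue key (379,247), lid's front edge at row ~162 (cols 250–382), body's back corners (212,109) and (420,110).

Run:
```python
from h import *
import pickle
s=pickle.load(open("w1.pkl","rb"));im=cv2.imread("pics/w1.png");d=np.load("w1.npy");c=r.get_calibration("wrist")
hsv=cv2.cvtColor(im,cv2.COLOR_BGR2HSV);m=cv2.inRange(hsv,(105,150,60),(130,255,255));m[:225]=0;m[265:]=0;m[:,:355]=0;m[:,405:]=0
M=cv2.moments(m,True);p=(M["m10"]/M["m00"],M["m01"]/M["m00"]);print("blue",p,on_z(*ray(c,[p],s),64))
# tab: dark blob in box
g=im.max(2);b=(g[190:222,280:350]<60);cols=b.sum(0);rows=b.sum(1);print(cols,rows)
B=on_z(*ray(c,[(212,109),(420,110)],s),68);print("back",B)
t=on_z(*ray(c,[(330,197),(330,206),(345,202),(285,202)],s),94);print("tab@94",t);print("@68",on_z(*ray(c,[(330,197),(330,216),(347,202),(285,202)],s),68))
vv,uu=np.mgrid[0:400,0:640];o,v=ray(c,np.c_[uu.ravel(),vv.ravel()],s);z=d.ravel();P=o+v*z[:,None];P3=P.reshape(400,640,3)
print("lid");[print(y,P3[y,300].round(1),P3[y,360].round(1)) for y in(112,120,130,140,150,155,160,163)]
print("tab",[P3[y,x].round(0) for y,x in((200,330),(204,330),(208,330),(204,328),(204,333))],"bluekey",P3[247,379],"deck",P3[140,230],P3[200,240])
# top camera tab / cross-check
ct=r.get_calibration("top");print("top: tab@94",on_z(*ray(ct,[(363.6,204.5)]),90), "back",on_z(*ray(ct,[(309,164.5),(402.5,166)]),68))
```

```text
blue (379.30604288499023, 247.87329434697855) [[ 484.80720693 -117.784639     64.        ]]
[ 0  0  0  0  0  4  4  4  4  4  4  4  4  4  5  4  5  5  5  5  4  5  5  5
  4  5  5  4  4  5  5  5  5  4  5  5  4  4  5  4  4  5  5  5  5  5 16 21
 21 12 10 10 10 21 18  6  5  5  5  5  5  4  5  5  5  4  3  0  0  0] [ 0  0  0  0  0  3  7  7  9  9 59 62 62 62 39  6  5  5  5  5  5  5  5  5
  4  6  7  0  0  0  0  0]
back [[ 650.23119155   59.8423324    68.        ]
 [ 641.69357078 -155.0802715    68.        ]]
tab@94 [[558.83330176 -59.02000285  94.        ]
 [549.11158333 -58.79247417  94.        ]
 [552.91370062 -74.42492935  94.        ]
 [555.07701414 -12.29036444  94.        ]]
@68 [[551.51702359 -59.88543387  68.        ]
 [528.85930706 -59.35502915  68.        ]
 [544.96983433 -78.98113474  68.        ]
 [547.41247046  -8.82324087  68.        ]]
lid
112 [643.9 -31.6  79. ] [641.8 -91.7  78.1]
120 [636.3 -32.   91.2] [634.2 -90.2  89. ]
130 [627.3 -32.2 101.8] [625.3 -88.4 101.6]
140 [619.  -32.5 114.5] [617.  -86.8 113.5]
150 [611.2 -32.8 125.4] [609.3 -85.2 124.9]
155 [607.5 -32.9 130.6] [605.6 -84.6 129.7]
160 [603.9 -33.  135.5] [601.9 -84.  133.8]
163 [601.4 -32.9 135.6] [599.6 -83.8 135.6]
tab [array([556., -59.,  95.]), array([552., -59.,  95.]), array([548., -59.,  96.]), array([552., -57.,  95.]), array([551., -62.,  95.])] bluekey [ 486.61098197 -117.10344738   65.31108277] deck [618.32200431  44.69869234  69.19879996] [551.80184876  41.55521932  68.93992222]
top: tab@94 [[549.04264862 -59.94210455  90.        ]] back [[ 649.61543607   59.92938917   68.        ]
 [ 640.17136243 -157.03164907   68.        ]]
```

Request:
apply_moves:
  deltas:
    - [[0,0,0],[1.9,0,-1.2],0]
    - [[0,0,0],[1.9,0,-2.4],0]
    - [[0,0,0],[1.9,0,-3.4],0]
    - [[0,0,0],[1.9,0,-3.56],0]
    - [[0,0,0],[1.9,0,-3.56],0]
    - [[0,0,0],[1.9,0,-3.56],0]

```text
t: 2.48
tool_pos: [617.3, -47.0, 317.3]
ee_rot: [0.0, 1.0, -0.016, 0.001]
contact_force: [0.3, -0.6, 1.2]
finger_gap: -0.0
finger_force: 0.0
```

Run:
```python
from h import *
s=r.observe();print(s["tool_pos"],s["contact_force"])
```

```text
[617.29777679 -47.04816661 317.28349285] [ 0.34551088 -0.60564457  1.19017988]
```

Request:
apply_moves:
  deltas:
    - [[0,0,0],[-0.05,0,-0.3],0]
    - [[0,0,0],[-0.1,0,-0.55],0]
    - [[0,0,0],[-0.17,0,-0.73],0]
    - [[0,0,0],[-0.3,0,-0.85],0]
    - [[0,0,0],[-0.41,0,-0.97],0]
    - [[0,0,0],[-0.65,0,-1.21],0]
    - [[0,0,0],[-0.85,0,-1.45],0]

```text
t: 3.07
tool_pos: [595.4, -47.9, 279.2]
ee_rot: [-0.0, 1.0, -0.017, 0.0]
contact_force: [0.2, -1.3, 0.1]
finger_gap: -0.5
finger_force: 0.3
```

Run:
```python
from h import *
s=r.observe();im,d=r.read_camera("scene");cv2.imwrite("pics/s1.png",cv2.resize(im[120:270,260:460],None,fx=3,fy=3))
print(s["tool_pos"],s["contact_force"])
```

```text
[595.39044202 -47.87548759 279.2164592 ] [ 0.19725983 -1.25229408  0.05621425]
```

View pics/s1.png

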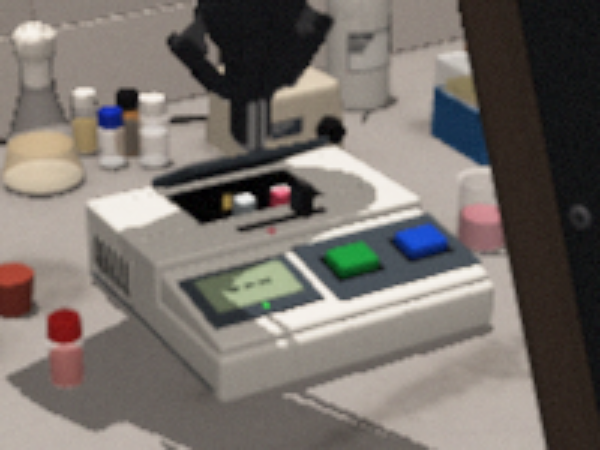

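Crop: the fingertips at about (250,145) are on the lid, which has swung partly down. I'll carry on along the arc.

Request:
apply_moves:
  deltas:
    - [[0,0,0],[-0.15,0,-0.2],0]
    - [[0,0,0],[-0.3,0,-0.4],0]
    - [[0,0,0],[-0.4,0,-0.6],0]
    - [[0,0,0],[-0.5,0,-0.8],0]
    - [[0,0,0],[-0.6,0,-0.95],0]
    - [[0,0,0],[-0.6,0,-1.05],0]
    - [[0,0,0],[-0.6,0,-1.12],0]
    - [[0,0,0],[-0.6,0,-1.15],0]
    - [[0,0,0],[-0.6,0,-1.15],0]

```text
t: 3.87
tool_pos: [581.0, -47.8, 250.5]
ee_rot: [0.0, 1.0, -0.017, -0.0]
contact_force: [0.4, -0.4, 0.1]
finger_gap: 0.0
finger_force: 0.0
```

Request:
apply_moves:
  deltas:
    - [[0,0,0],[0,0,-0.04],0]
    - [[0,0,0],[0,0,-0.08],0]
    - [[0,0,0],[0,0,-0.08],0]
    - [[0,0,0],[0,0,-0.08],0]

```text
t: 4.2
tool_pos: [581.1, -47.8, 249.0]
ee_rot: [-0.0, 1.0, -0.017, 0.0]
contact_force: [-0.5, 0.4, 2.9]
finger_gap: -0.4
finger_force: 1.2
```

Request:
apply_moves:
  deltas:
    - [[0,0,0],[0,0,-0.04],0]
    - [[0,0,0],[0,0,-0.06],0]
    - [[0,0,0],[0,0,-0.06],0]
    - [[0,0,0],[0,0,-0.06],0]

```text
t: 4.53
tool_pos: [581.0, -47.8, 247.8]
ee_rot: [0.0, 1.0, -0.017, 0.0]
contact_force: [-2.0, -0.1, 6.3]
finger_gap: 0.6
finger_force: 3.3
```

Request:
apply_moves:
  deltas:
    - [[0,0,0],[0,0,0.8],0]
    - [[0,0,0],[0,0,2.0],0]
    - [[-0.05,-1,0],[-1.3,-0.44,2.4],0]
    - [[-0.08,-2,0],[-2.6,-0.44,2.4],0]
    - [[-0.08,-2,0],[-3.9,-0.44,2.4],0]
    - [[-0.08,-2,0],[-5.14,-0.44,2.2],0]
    - [[-0.08,-2,0],[-5.14,-0.44,1.2],0]
    - [[-0.08,-2,0],[-5.14,-0.44,0.27],0]
    - [[-0.08,-2,0],[-5.14,-0.44,0.27],0]
    - [[-0.08,-2,0],[-5.14,-0.44,0.27],0]

```text
t: 5.37
tool_pos: [452.1, -58.9, 253.5]
ee_rot: [0.002, 0.996, -0.017, 0.086]
contact_force: [1.1, 0.2, -0.0]
finger_gap: 0.0
finger_force: 0.0
```

Run:
```python
from h import *
s=r.observe();c=r.get_calibration("wrist");im,d=r.read_camera("wrist")
q=s["ee_rot"];Rt=Ro.from_quat([q[1],q[2],q[3],q[0]]).as_matrix();print("tip",s["tool_pos"]+173*Rt[:,2],Rt[:,2],s["contact_force"])
vv,uu=np.mgrid[0:400,0:640];o,v=ray(c,np.c_[uu.ravel(),vv.ravel()],s);P=o+v*d.ravel()[:,None]
for x in(575,595,615,630):
    k=(abs(P[:,0]-x)<3)&(abs(P[:,1]+20)<8);print(x,k.sum(),np.median(P[k,2]) if k.any() else None)
i2,_=r.read_camera("scene")
w=np.vstack([im[::1],cv2.resize(i2[120:245,260:460],(640,400))]);cv2.imwrite("pics/c2.png",cv2.resize(w,(480,600)))
```

```text
tip [481.70438454 -60.30988391  83.07451755] [ 0.17119309 -0.0078849  -0.98520594] [ 1.06477894  0.15954444 -0.04803849]
575 345 77.52093590589965
595 367 77.31672197444024
615 155 77.2920064109293
630 0 None
```

View pics/c2.png

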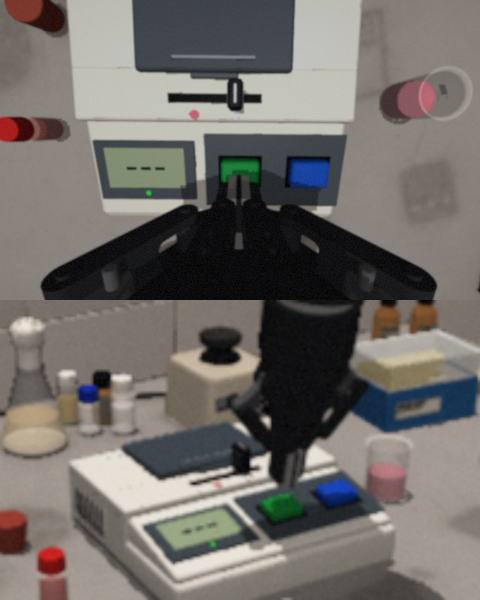

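Lid is flat and shut; the fingertips are over the green key, which sits at about (240,170) in the upper half of the picture. Pressing now.

Request:
apply_moves:
  deltas:
    - [[0,0,0],[0.06,0,-0.35],0]
    - [[0,0,0],[0.12,0,-0.7],0]
    - [[0,0,0],[0.14,0,-0.8],0]
    - [[0,0,0],[0.15,0,-0.88],0]
    - [[0,0,0],[0.15,0,-0.88],0]
    - [[0,0,0],[0.15,0,-0.88],0]

```text
t: 5.97
tool_pos: [456.6, -58.8, 232.6]
ee_rot: [0.002, 0.996, -0.017, 0.088]
contact_force: [1.4, -0.0, 2.0]
finger_gap: -0.0
finger_force: 0.8
```

Request:
apply_moves:
  deltas:
    - [[0,0,0],[0.01,0,-0.07],0]
    - [[0,0,0],[0.02,0,-0.13],0]
    - [[0,0,0],[0.02,0,-0.13],0]
    - [[0,0,0],[0.02,0,-0.13],0]

```text
t: 6.3
tool_pos: [457.2, -58.7, 229.2]
ee_rot: [0.002, 0.996, -0.017, 0.088]
contact_force: [1.0, -2.0, 5.7]
finger_gap: 0.3
finger_force: 2.5
```

Request:
apply_moves:
  deltas:
    - [[0,0,0],[-0.2,0,1.1],0]
    - [[0,0,0],[-0.3,0,2.4],0]
    - [[0.05,1,0],[0.9,-1.25,2.6],0]
    - [[0.08,2,0],[2.3,-1.25,2.6],0]
    - [[0.08,2,0],[3.63,-1.25,2.6],0]
    - [[0.08,2,0],[3.63,-1.25,2.6],0]
    - [[0.08,2,0],[3.63,-1.25,2.6],0]

```text
t: 6.88
tool_pos: [548.5, -90.2, 292.6]
ee_rot: [-0.0, 1.0, -0.018, -0.001]
contact_force: [-2.0, -0.6, -1.0]
finger_gap: 0.2
finger_force: 0.0
```

Run:
```python
from h import *
s=r.observe();c=r.get_calibration("wrist");im,d=r.read_camera("wrist")
q=s["ee_rot"];Rt=Ro.from_quat([q[1],q[2],q[3],q[0]]).as_matrix();print("tip",s["tool_pos"]+173*Rt[:,2],Rt[:,2],s["contact_force"])
cv2.imwrite("pics/w3.png",im);import pickle;pickle.dump(s,open("w3.pkl","wb"));np.save("w3.npy",d)
```

```text
tip [548.20454778 -90.14310486 119.58364197] [-1.56078403e-03  7.26798319e-05 -9.99998779e-01] [-1.95115718 -0.60885998 -1.02324501]
```

View pics/w3.png

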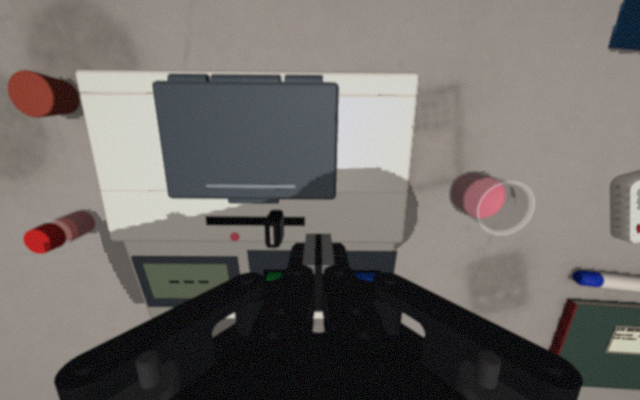

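Wrist view: the tab's top is around (274,215), right of it the closed fingertips at (318,240); lid shut.

Run:
```python
from h import *
import pickle
s=pickle.load(open("w3.pkl","rb"));c=r.get_calibration("wrist");d=np.load("w3.npy")
for y,x in((211,275),(220,275),(230,275),(240,275),(246,275),(220,267),(220,284)):
    o,v=ray(c,[(x,y)],s);print(y,x,(o+v*d[y,x]).round(0),on_z(o,v,94).round(0))
# fingertip extents
for y,x in((236,306),(236,318),(236,331)):
    o,v=ray(c,[(x,y)],s);print("tip",d[y,x],(o+v*d[y,x]).round(0))
```

```text
211 275 [[556. -60.  79.]] [[561. -63.  94.]]
220 275 [[555. -62.  94.]] [[555. -62.  94.]]
230 275 [[549. -62.  94.]] [[548. -62.  94.]]
240 275 [[542. -62.  95.]] [[542. -61.  94.]]
246 275 [[537. -61.  94.]] [[537. -61.  94.]]
220 267 [[555. -57.  93.]] [[555. -57.  94.]]
220 284 [[546. -65.  69.]] [[555. -68.  94.]]
tip 145.86516 [[558. -84. 128.]]
tip 145.35359 [[558. -90. 128.]]
tip 209.1273 [[532. -98.  69.]]
```

Request:
apply_moves:
  deltas:
    - [[0,0,0],[-0.08,0,-0.8],0]
    - [[0,0,0],[-0.08,0,-1.56],0]
    - [[0,0,0],[-0.08,0,-1.56],0]
    - [[0,0,0],[-0.08,0.3,-1.56],0]
    - [[0,0,0],[-0.08,0.55,-1.56],0]
    - [[0,0,0],[-0.07,0.8,-1.56],0]
    - [[0,0,0],[-0.06,1.05,-1.56],0]
    - [[0,0,0],[-0.05,1.3,-1.56],0]
    - [[0,0,0],[-0.04,1.5,-1.56],0]
    - [[0,0,0],[-0.03,1.65,-1.56],0]
    - [[0,0,0],[-0.03,1.75,-1.56],0]
    - [[0,0,0],[-0.03,1.75,-1.56],0]

```text
t: 7.93
tool_pos: [546.9, -45.9, 255.0]
ee_rot: [0.0, 1.0, -0.017, 0.0]
contact_force: [1.2, -2.1, 2.0]
finger_gap: 0.1
finger_force: 1.1
```

Request:
apply_moves:
  deltas:
    - [[0,0,0],[0,0.08,0],0]
    - [[0,0,0],[0,0.16,0],0]
    - [[0,0,0],[0,0.16,0],0]
    - [[0,0,0],[0,0.16,0],0]

```text
t: 8.27
tool_pos: [546.9, -43.3, 255.0]
ee_rot: [0.001, 1.0, -0.017, 0.0]
contact_force: [1.5, -9.2, 1.1]
finger_gap: -0.4
finger_force: 4.5
```

Request:
apply_moves:
  deltas:
    - [[0,0,0],[0,-0.4,0],0]
    - [[0,0,0],[0,-0.9,0],0]
    - [[0,0,0],[0,-1.0,1.4],0]
    - [[-0.05,-1,0],[-1.2,-1.8,1.8],0]
    - [[-0.08,-2,0],[-2.4,-2.5,1.8],0]
    - [[-0.08,-2,0],[-3.6,-2.95,1.6],0]
    - [[-0.08,-2,0],[-3.78,-2.95,0.8],0]
    - [[-0.08,-2,0],[-3.78,-2.95,-0.04],0]
    - [[-0.08,-2,0],[-3.78,-2.95,-0.04],0]
    - [[-0.08,-2,0],[-3.78,-2.95,-0.04],0]

```text
t: 9.1
tool_pos: [451.9, -116.6, 253.4]
ee_rot: [0.002, 0.996, -0.017, 0.086]
contact_force: [0.2, -0.0, 0.3]
finger_gap: -0.3
finger_force: 0.0
```

Run:
```python
from h import *
s=r.observe();c=r.get_calibration("wrist");im,d=r.read_camera("wrist")
q=s["ee_rot"];Rt=Ro.from_quat([q[1],q[2],q[3],q[0]]).as_matrix();print("tip",s["tool_pos"]+173*Rt[:,2],Rt[:,2],s["contact_force"])
vv,uu=np.mgrid[0:400,0:640];o,v=ray(c,np.c_[uu.ravel(),vv.ravel()],s);P=o+v*d.ravel()[:,None]
k=(P[:,2]>87)&(P[:,2]<100)&(abs(P[:,0]-547)<14)&(abs(P[:,1]+45)<40);print("tab",k.sum(),P[k].min(0),P[k].max(0),np.median(P[k],0))
hsv=cv2.cvtColor(im,cv2.COLOR_BGR2HSV);m=cv2.inRange(hsv,(105,150,60),(130,255,255)).ravel()>0
k=m&(P[:,2]>55)&(P[:,2]<72)&(abs(P[:,1]+118)<25)&(abs(P[:,0]-485)<20);print("blue",P[k].min(0),P[k].max(0))
cv2.imwrite("pics/w4.png",im)
```

```text
tip [ 481.57880369 -117.93894574   82.9358914 ] [ 0.1716625  -0.00745287 -0.98512763] [ 0.22773286 -0.03009395  0.33603417]
tab 1104 [537.57028927 -34.0701556   87.01398391] [557.5073771  -22.6962859   97.05134954] [547.23308136 -30.08002272  94.4556799 ]
blue [ 476.20180384 -135.61091681   55.46455905] [ 495.82280441 -102.64078327   67.4531165 ]
```

View pics/w4.png

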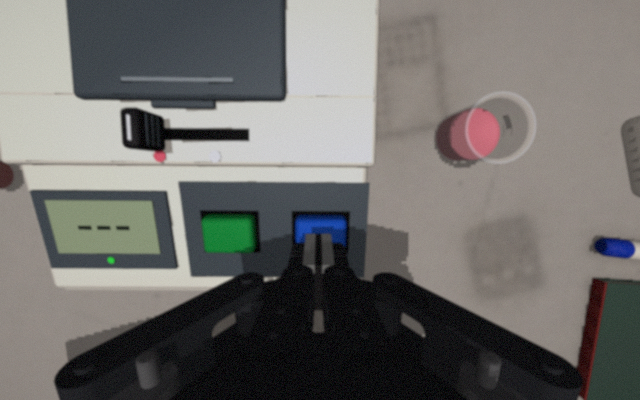

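The tab is at the left stop (its centre moved from y −61 to about −29) and the tips, at (318,240), are over the blue key, so I'll press it.

Request:
apply_moves:
  deltas:
    - [[0,0,0],[0.06,-0.02,-0.35],0]
    - [[0,0,0],[0.12,-0.02,-0.7],0]
    - [[0,0,0],[0.14,-0.02,-0.82],0]
    - [[0,0,0],[0.16,-0.02,-0.92],0]
    - [[0,0,0],[0.17,-0.02,-1.0],0]
    - [[0,0,0],[0.17,-0.02,-1.0],0]
    - [[0,0,0],[0.17,-0.02,-1.0],0]

```text
t: 9.73
tool_pos: [457.1, -116.5, 229.5]
ee_rot: [0.002, 0.996, -0.017, 0.088]
contact_force: [0.2, -0.8, 6.1]
finger_gap: 0.4
finger_force: 2.6
```

Pressed at about 6 N. Releasing and retreating well clear.

Request:
apply_moves:
  deltas:
    - [[0,0,0],[-0.2,0,1.0],0]
    - [[0,0,0],[-0.2,0,2.2],0]
    - [[0,0,0],[-0.2,0,3.6],0]
    - [[0,0,0],[-0.2,0,5],0]
    - [[0,0,0],[-0.2,0,5],0]
    - [[0,0,0],[-0.2,0,5],0]

```text
t: 10.23
tool_pos: [451.8, -116.4, 356.3]
ee_rot: [0.001, 0.996, -0.017, 0.09]
contact_force: [-0.3, 0.8, -0.6]
finger_gap: -0.1
finger_force: 0.0
```

Run:
```python
from h import *
s=r.observe();im,d=r.read_camera("wrist");i2,_=r.read_camera("scene");print(s["tool_pos"],s["contact_force"])
w=np.vstack([im,cv2.resize(i2[120:245,260:460],(640,400))]);cv2.imwrite("pics/c5.png",cv2.resize(w,(480,600)))
```

```text
[ 451.76795169 -116.43662881  356.32377177] [-0.26218368  0.83384552 -0.59928109]
```

View pics/c5.png

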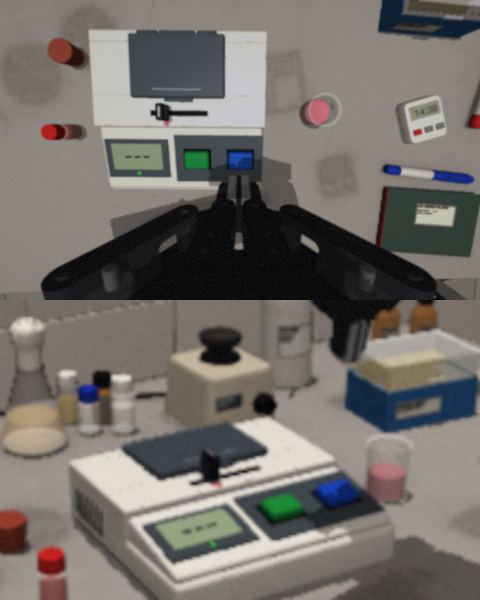

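The lid is shut at (177,65), the tab is at the left stop at (160,112), both keys are up, and the bystanders are in place.

```bash
python3 -c "
from bench import r
print(r.close_job())"
```

```text
the job is handed in; nothing more can be done
None
```

I shut the lid, pressed the green zero key, pushed the slide to its left stop, then pressed the blue read key (about 6 N on each key), and handed the job in at about 10 s. The last pictures show the lid shut, the slide left, both keys up and the vial, beaker and stopper in place; the display read "---" throughout, so it doesn't confirm the presses.

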